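Caliper the pipe stub on the vanity counter

TASK

Measure the upright chrome pipe stub on the bathroom counter: lay the slide caliper flat on the counter with its open jaws on either side of the pipe and let go of it, then slide the jaws shut until both press firmly on the pipe (squeezing its two upright tabs together does this). Leave the caliper lying there closed on the pipe, and do not disturb the other things on the counter.

Things in the scene. Friction and masses are not known exactly. Their poses are not given: they have to be found in the camera images.
- pipe: The part to measure: a bright metal pipe stub, fixed, standing upright out of the counter; 28 mm diameter, 62 mm high, dark open top end. Origin at its foot on the counter, z up. It cannot be moved.
- caliper: Steel slide caliper lying loose and flat on the counter, 0.36 kg, 200 mm long. Origin under the middle of its beam, z up, x along the beam, y the way both jaws point. Beam 18 mm wide, 12 mm thick, x -100 to 100. Fixed jaw at the +x end: inner face x = 85, outer face x = 97, 14 mm thick, reaching to y = 70. It balances near x = -10 to 0. All mm.
- jaw (a joint): Sliding jaw of the caliper, between grip and fixed jaw. Value: gap between the jaws' inner faces in m, 0 shut, 0.055 fully open; starts 0.042 to 0.050. Slides along the beam with about 1.5 N of friction and stays where left. Jaw 12 mm thick in x, 14 mm high, reaching to y = 70 mm; its carriage reaches 30 mm back from the inner face, 14.5 mm high.
- grip (a point): Middle of the caliper's black hand grip: caliper x = -50, y = 0, 30 mm above its underside. The grip is 50 mm long along the beam, 18 mm wide, its top 42 mm above the underside. Axes as the caliper's.
- fixed_tab (a point): Middle of the upright tab on the fixed jaw: caliper x = 89, y = 0, 38 mm above the underside. The tab is 8 mm thick in x, flush with the jaw's inner face, 22 mm wide in y, its top 52 mm above the underside. Axes as the caliper's.
- jaw_tab (a point): Middle of the like upright tab on the sliding jaw, 38 mm above the underside: 8 mm thick in x, flush with that jaw's inner face, 22 mm wide in y, top 52 mm above the underside. Over the outer faces of the two tabs it measures the gap plus 16 mm. Axes as the caliper's.
- soap_bottle: Bystander: white ceramic soap bottle, 60 mm diameter, 150 mm high. Origin under its centre.
- tumbler: Bystander: white ceramic tumbler, 72 mm diameter, 100 mm high. Origin under its centre.
- soap_dish: Bystander: low white ceramic dish, 80 mm diameter, 20 mm high. Origin under its centre.
- hare_stand: Bystander: turned dark wooden ornament, 68 mm diameter, 130 mm high. Origin under its centre.
- offcut: Bystander: loose pipe offcut lying down, 28 mm diameter, 120 mm long along its x. Origin under its middle.
- wrench: Bystander: steel wrench lying down, 180 mm long along its x.
- collar: Bystander: flat steel collar ring, 60 mm outside, 31 mm bore, 12 mm high. Origin under its centre.
- tile_stack: Bystander: block of tiles, 90 x 90 x 30 mm. Origin under its centre.
Not all that is in view belongs to the job. Leave any yellow look-alike of the caliper alone.

How it is judged:
On the way, in this order (a step that is already met when the one before it is completed fails the run):
1. the caliper lies flat on the counter, let go and at rest, with the pipe between its still open jaws (y of pipe in the frame of caliper between 0.023 and 0.068 m and angle between caliper's own z axis and vertical below 0.06 rad and height (world z) of caliper between -0.004 and 0.005 m and linear speed of caliper below 0.02 m/s and angular speed of caliper below 0.2 rad/s and value of joint jaw above 0.0305 m and x of pipe in the frame of caliper between 0.04 and 0.0725 m and contact force between caliper and the arm below 0.1 N and contact force between caliper and the fingers below 0.1 N), for 0.2 s.
2. the jaws are slid shut on the pipe and both press on it with more than 4 N (y of pipe in the frame of caliper between 0.023 and 0.068 m and value of joint jaw between 0.0255 and 0.0298 m and x of pipe in the frame of caliper between 0.069 and 0.073 m and contact force between each of caliper_c0, jaw_c0 and pipe above 4 N), for 0.1 s.
At the end, for the whole second after the job is handed in: The caliper lies flat on the counter (tilt under 0.06 rad), at rest, with the pipe between its jaws (23 to 68 mm out from the beam's middle line), the jaw gap between 25.5 and 29.8 mm (the pipe is 28 mm) and the fixed jaw within 2 mm of touching the pipe (y of pipe in the frame of caliper between 0.023 and 0.068 m and angle between caliper's own z axis and vertical below 0.06 rad and height (world z) of caliper between -0.004 and 0.005 m and value of joint jaw between 0.0255 and 0.0298 m and x of pipe in the frame of caliper between 0.069 and 0.073 m and linear speed of caliper below 0.02 m/s and angular speed of caliper below 0.2 rad/s).
It fails at once if a bystander is moved more than 25 mm (distance of any of soap_bottle, tumbler, soap_dish, hare_stand, offcut, wrench, collar, tile_stack from where it was at the start of the episode above 0.025 m).
It also fails if it takes over 51 s, if anything falls off the work surface, if the arm or the gripper's body presses on something with over 40 N, if the wrist force passes 120 N, or if a joint passes its speed limit or range.

ROBOT

A 6-joint arm with a two-finger parallel gripper is mounted at the origin on the work surface. World frame = base frame: x ahead of the robot, y to its left, z up, the work surface at z = 0. Lengths are in m, angles in rad, forces in N, time in s.
With the tool pointing down it reaches from about 0.3 to 0.875 m from the base axis. Payload 6.4 kg.
Tool frame: the origin (TCP) lies midway between the tips of the shut fingers; the grasp point (between the pads) lies 19 mm behind it; z points along the fingers, y is the line along which they close (so a half turn about z gives the same grasp; the last joint's range is limited). The gripper opens to 85 mm and grips with 20 to 120 N. Pads are 22 mm wide; open, the fingers measure 114 mm over their backs; the gripper's body (76 mm by 85 mm) begins 54 mm behind the grasp point. The pads swing forward as they close: fully open they stand 13 mm farther back than shut.
Start: joints at [0.909, 0.181, 1.607, -0, 1.354, -0.206], TCP at [0.253, 0.516, 0.231] pointing down, gripper open.
Joint ranges: [-2.99, 2.99], [-0.89, 2.07], [0.3, 2.58], [-1.14, 4.28], [0, 2.63], [-3.12, 3.12]. Speed limits (rad/s): [2.57, 2.57, 3.01, 3.14, 3.14, 3.14].

INTERFACE

Orientations are given as a unit quaternion [w, x, y, z].
In Python, from bench import get_obs, camera, hand_in gives the robot as it stands.
- The arm moves only by the tool carry_out, never from a script. Its argument "plan" is a list that holds one entry, the list of rows, each a list of 7 numbers: the shift along the world's x, y, z in m, then the turn, a rotation vector about the world's x, y, z in rad, then the opening, from 0 (shut) to 1 (fully open). In form: [[[x, y, z, rx, ry, rz, hand], ...]]. A call has exactly 5 rows; each row is the pose to reach, as a shift and turn from the pose commanded when the call began; what a row does not reach only later rows make up. A row lasts 1/12 s, in which the tool goes at most 41.7 mm and 7.16 degrees, less where a joint would pass 70% of its speed; a pose out of reach is approached as far as the arm can. A call with a gripper value outside its range is refused whole. The fingers move at their own pace and stop on an object; the grip force is fixed at half the most. Time passes only in rows, so rows that repeat a pose let the fingers close, or fill a call up. It gives the time, the measured TCP pose, the force, the opening and the grip force at its end, in the units of the state.
- get_obs(): the state, without advancing time (a new reading comes with each control period).
- camera(name): name is "scene" or "top" or "wrist"; returns a dict with "pixels" (480x640x3 uint8, red, green, blue), "z_map" (480x640 float32, m along the optical axis (not along the pixel's ray), 0 where there is no reading), "camera_matrix" (3x3 intrinsics, pixels), "cam_to_world" (4x4, takes a point from camera to world coordinates). Camera axes: x right, y up, looking along -z (the intrinsics and any distortion apply to the point x, -y, -z); pixel columns grow to the right and rows downward; lengths in m; the calibration is good to about 2 mm. A picture is of the moment at which its call begins.
- hand_in(): hands the job in; it is judged then, once.
The state is a dict: "time_s": time; "q": joint angles; "dq": joint speeds; "joint_efforts": joint torques, N m; "eef_pos": TCP position; "eef_rot": TCP orientation; "wrist_force": force on the tool from outside, world axes, zero at the start; "torque": the same for the moment, N m; "opening": opening from 0.0 (shut) to 1.0 (fully open); "grasp_force": force on a finger pad.
Only numpy, scipy, OpenCV 4.12 (cv2) and the standard library are available. Lean on these libraries where they do the work, as an engineer would, in place of code of your own. Each camera call takes 0.05 s, during which the arm holds its last target. There are 200 camera calls.

## Working session

There is one attempt and no reset: what is moved stays moved. The work goes in short steps, Python scripts to look and compute and a tool call to move; the robot and the scene stay as the last step left them, time stands still between calls to the robot, and variables do not carry over. Pictures are saved under pics/ and viewed, at most 10 in all, crops included, and the job is handed in when it is done.

Besides the shell and the picture viewer there is one more tool, called after "Request:" as a command line: name --argument value ..., lists and objects as JSON in quotes. carry_out: Moves the arm, as the interface text tells. Its arguments: {"type":"object","properties":{"plan":{"type":"array","items":{"type":"array","items":{"type":"array","items":{"type":"number"}}}}},"required":["plan"]}

```bash
mkdir -p pics; cat > h.py <<'E'
import numpy as np,cv2
from bench import get_obs,camera,hand_in
def world(c):
    K=c["camera_matrix"];z=c["z_map"];v,u=np.mgrid[:480,:640]
    P=np.stack([(u-K[0,2])/K[0,0]*z,-(v-K[1,2])/K[1,1]*z,-z],-1)
    T=c["cam_to_world"];W=P@T[:3,:3].T+T[:3,3];W[z==0]=np.nan;return W
def save(c,n): cv2.imwrite(f"pics/{n}.png",c["pixels"][...,::-1])
E
python3 - <<'E'
from h import *
for n in("top","scene"):
    c=camera(n);save(c,n+"0");np.savez(n+"0.npz",W=world(c),p=c["pixels"]);print(c["camera_matrix"],c["cam_to_world"])
print(get_obs())
E
```

```text
[[490.45998321   0.         329.92056587]
 [  0.         490.45998321 248.02784797]
 [  0.           0.           1.        ]] [[-0.01061869  0.98161664 -0.19056763  0.31013804]
 [-0.99993121 -0.01137361 -0.00286806  0.02522054]
 [-0.00498277  0.19052407  0.98166988  1.1376559 ]
 [ 0.          0.          0.          1.        ]]
[[444.79045816   0.         321.88681759]
 [  0.         444.79045816 233.59203127]
 [  0.           0.           1.        ]] [[-0.89099684 -0.31640696  0.32559371  0.87234539]
 [ 0.45398346 -0.6285968   0.63147849  0.63850197]
 [ 0.00486297  0.71045949  0.70372129  0.72079063]
 [ 0.          0.          0.          1.        ]]
{'time_s': 0.1, 'q': array([ 9.08662813e-01,  1.81496680e-01,  1.60790914e+00,  1.06326839e-05,
        1.35379997e+00, -2.06310010e-01]), 'dq': array([ 6.10193690e-05, -9.42656077e-04, -2.69413216e-03,  4.90881656e-05,
       -1.51401264e-03,  1.07039858e-03]), 'joint_efforts': array([ 8.06265089e-04, -4.45877945e+01, -3.52240884e+01, -3.08252402e-04,
        4.08263033e-03, -2.10525894e-05]), 'eef_pos': array([0.25278934, 0.51589676, 0.23045687]), 'eef_rot': array([-3.44035044e-04,  2.25944817e-01,  9.74139769e-01, -7.29531200e-04]), 'wrist_force': array([-0.53369709,  0.4709102 ,  0.19559743]), 'torque': array([-0.00942871, -0.01496071, -0.00095179]), 'grasp_force': 0.0, 'opening': 0.9952224396445019}
```

View pics/top0.png

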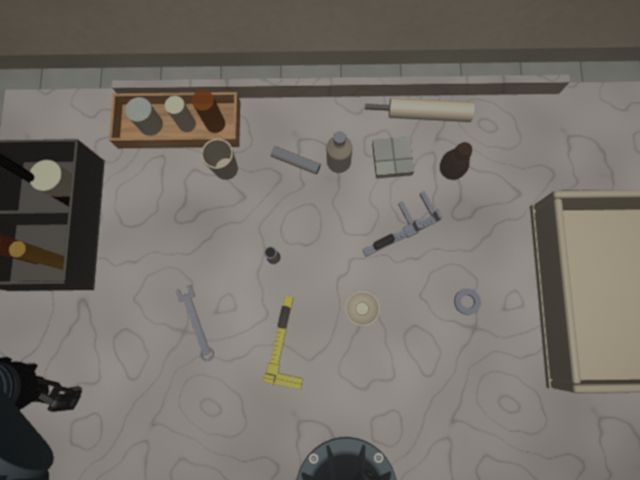

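View pics/scene0.png

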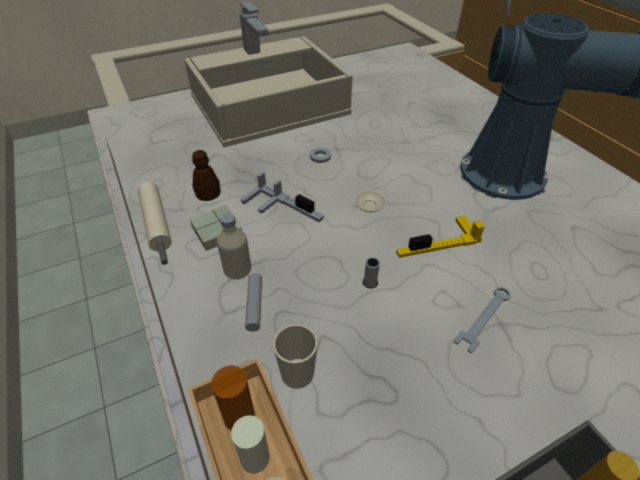

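Top view: the caliper's beam runs (365,252)→(438,215) with its jaws pointing up and its grip at (384,242). The pipe is at (272,256), the dish at (363,308) and the yellow decoy at (285,340).

```bash
python3 - <<'E'
from h import *
for n in("top0","scene0"):
    d=np.load(n+".npz");W=d["W"];p=d["p"].astype(int);X,Y,Z=W[...,0],W[...,1],W[...,2]
    t=np.isfinite(Z)
    print(n,"table z",np.nanmedian(Z[(X>.3)&(X<.6)&(abs(Y)<.3)]))
    m=(X>.42)&(X<.65)&(Y<-.02)&(Y>-.3)&(Z>.006)&(Z<.07)
    k,l,s,c=cv2.connectedComponentsWithStats(m.astype(np.uint8))
    for i in range(1,k):
        if s[i,4]<30: continue
        q=W[l==i]; r=cv2.minAreaRect(q[:,:2].astype(np.float32)*1000); print("comp",s[i],np.nanmean(q,0).round(4),q[:,2].max().round(3),r)
        for a,b in((.006,.02),(.034,.045),(.045,.07)):
            g=q[(q[:,2]>a)&(q[:,2]<b)]
            if len(g)>5: print("  z",a,b,len(g),g.mean(0).round(4),cv2.minAreaRect(g[:,:2].astype(np.float32)*1000))
        # grip: dark high
    m=(X>.38)&(X<.6)&(Y<.25)&(Y>.05)&(Z>.01)&(Z<.08)
    k,l,s,c=cv2.connectedComponentsWithStats(m.astype(np.uint8))
    for i in range(1,k):
        if s[i,4]<10: continue
        q=W[l==i];g=q[q[:,2]>.05];print("pipe?",s[i],q.mean(0).round(4),q.max(0).round(3),q.min(0).round(3), len(g), g.mean(0) if len(g) else 0, cv2.minEnclosingCircle(q[:,:2].astype(np.float32)))
d=np.load("top0.npz")
a=[cv2.resize(d["p"][y:y+75,x:x+100],None,fx=8,fy=8,interpolation=2) for x,y in((355,185),)]
cv2.imwrite("pics/c0.png",a[0][...,::-1])
E
```

```text
top0 table z -0.00012496113099635942
comp [ 362  197   80   60 1014] [ 0.573  -0.1485  0.0218] 0.056 ((583.8675537109375, -126.21517944335938), (82.67279052734375, 199.26101684570312), 27.537044525146484)
  z 0.006 0.02 684 [ 0.5804 -0.1539  0.0127] ((583.583740234375, -126.12374114990234), (82.62240600585938, 199.15380859375), 27.929954528808594)
  z 0.034 0.045 188 [ 0.5439 -0.1083  0.0406] ((562.4343872070312, -145.46414184570312), (20.717350006103516, 162.09463500976562), 24.775287628173828)
  z 0.045 0.07 83 [ 0.584  -0.19    0.0504] ((562.9658813476562, -149.99688720703125), (21.869827270507812, 164.980712890625), 26.912290573120117)
comp [457 289  17   5  58] [ 0.4242 -0.2816  0.0115] 0.017 ((424.775634765625, -280.9912109375), (36.78569412231445, 9.429614067077637), 89.95740509033203)
  z 0.006 0.02 58 [ 0.4242 -0.2816  0.0115] ((424.775634765625, -280.9912109375), (36.78569412231445, 9.429614067077637), 89.95740509033203)
comp [354 291  16   4  32] [ 0.4227 -0.0423  0.0189] 0.023 ((423.18841552734375, -42.431434631347656), (6.205430507659912, 34.28877258300781), 1.1262288093
[... 1425 characters left out ...]
 64.91532135009766), 24.27168083190918)
comp [354 197  10  14  34] [ 0.4252 -0.0447  0.0174] 0.02 ((426.1806640625, -45.212921142578125), (47.06685256958008, 10.391585350036621), 88.01123809814453)
  z 0.006 0.02 31 [ 0.4248 -0.0447  0.0171] ((425.2566223144531, -45.188323974609375), (47.077056884765625, 8.561667442321777), 87.84089660644531)
pipe? [396 237  24  18 214] [0.3968 0.1333 0.0246] [0.424 0.143 0.044] [0.38  0.117 0.01 ] 0 0 ((0.40027210116386414, 0.13016246259212494), 0.02391132339835167)
pipe? [363 257  16  28 345] [0.5196 0.1684 0.0451] [0.53  0.178 0.065] [0.501 0.149 0.01 ] 173 [0.51756633 0.16550818 0.0598542 ] ((0.5159175992012024, 0.16311287879943848), 0.01551032718271017)
```

View pics/c0.png

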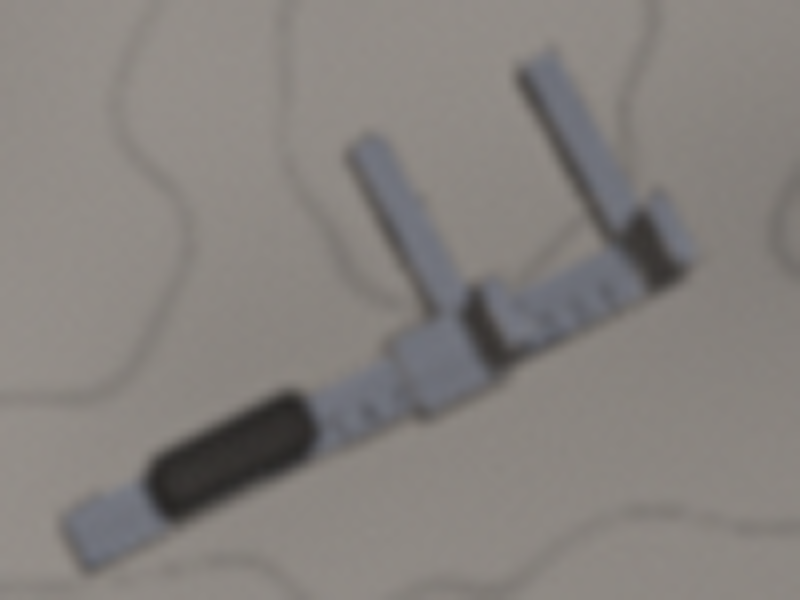

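The crop shows the grip at crop pixel (235,455), the jaw tab at (500,320) and the fixed tab at (660,235). The jaw is open. From this I get a caliper yaw of about -62.5° and a grip near (0.535,-0.10), so I'll move toward it.

Request:
carry_out --plan '[[[0.0166,-0.036,0,0,0,-0.042,1],[0.0332,-0.072,0,0,0,-0.084,1],[0.05,-0.108,0,0,0,-0.127,1],[0.0664,-0.144,0,0,0,-0.17,1],[0.083,-0.18,0,0,0,-0.212,1]]]'

```text
time_s: 0.52
eef_pos: [0.336, 0.3346, 0.2309]
eef_rot: [-0.0, 0.328, 0.945, -0.0]
wrist_force: [0.2, 0.4, 0.7]
opening: 1.0
grasp_force: 0.0
```

Request:
carry_out --plan '[[[0.0166,-0.036,0,0,0,-0.042,1],[0.0332,-0.072,0,0,0,-0.084,1],[0.05,-0.108,0,0,0,-0.127,1],[0.0664,-0.144,0,0,0,-0.17,1],[0.083,-0.18,0,0,0,-0.212,1]]]'

```text
time_s: 0.93
eef_pos: [0.4192, 0.1545, 0.2312]
eef_rot: [-0.0, 0.427, 0.904, 0.0]
wrist_force: [1.7, 0.4, -0.1]
opening: 0.997
grasp_force: 0.0
```

Request:
carry_out --plan '[[[0.0166,-0.036,0,0,0,-0.042,1],[0.0332,-0.072,0,0,0,-0.084,1],[0.05,-0.108,0,0,0,-0.127,1],[0.0664,-0.144,0,0,0,-0.17,1],[0.083,-0.18,0,0,0,-0.212,1]]]'

```text
time_s: 1.35
eef_pos: [0.5023, -0.0256, 0.231]
eef_rot: [-0.0, 0.52, 0.854, 0.0]
wrist_force: [0.5, 0.4, -0.7]
opening: 0.997
grasp_force: 0.0
```

Request:
carry_out --plan '[[[0.008,-0.02,0,0,0,0,1],[0.016,-0.04,0,0,0,0,1],[0.024,-0.06,0,0,0,0,1],[0.03,-0.075,0,0,0,0,1],[0.03,-0.075,0,0,0,0,1]]]'

```text
time_s: 1.77
eef_pos: [0.5327, -0.1013, 0.2309]
eef_rot: [0.0, 0.52, 0.854, -0.0]
wrist_force: [-0.1, -0.5, 0.8]
opening: 1.0
grasp_force: 0.0
```

```bash
cat >> h.py <<'E'
def fit(W,m,O=(.557,-.14),a=-62.5,d=.07):
    "caliper pose from points: PCA line of beam-ish top pts"
    q=W[m]
    return cv2.minAreaRect(q[:,:2].astype(np.float32)*1000)
E
python3 - <<'E'
from h import *
c=camera("wrist");save(c,"w1");W=world(c);np.savez("w1.npz",W=W,p=c["pixels"]);Z=W[...,2]
print(c["cam_to_world"].round(3),np.nanmedian(Z))
for a,b in((.007,.02),(.036,.046),(.046,.06)):
    m=((Z>a)&(Z<b)&(W[...,0]>.4)).astype(np.uint8)
    k,l,s,_=cv2.connectedComponentsWithStats(m)
    for i in range(1,k):
        if s[i,4]>150:
            q=W[l==i];print(a,s[i],q.mean(0).round(4),cv2.minAreaRect(q[:,:2].astype(np.float32)*1000))
o=get_obs();print(o["eef_pos"],o["q"])
E
```

```text
[[ 0.888 -0.443 -0.122  0.501]
 [ 0.459  0.856  0.237 -0.041]
 [-0.    -0.267  0.964  0.374]
 [ 0.     0.     0.     1.   ]] 0.0010376168345762604
0.007 [ 201   43   48   79 1513] [ 0.4112 -0.042   0.0139] ((414.3567199707031, -42.259281158447266), (69.46307373046875, 28.694931030273438), 89.98259735107422)
0.007 [566  88  74  77 596] [0.7253 0.081  0.0154] ((726.1795654296875, 89.41544342041016), (77.54286193847656, 26.733959197998047), 87.556884765625)
0.007 [321 152  20  31 536] [ 0.5249 -0.0618  0.0126] ((525.4697265625, -62.84587097167969), (17.944631576538086, 28.512975692749023), 25.947851181030273)
0.007 [529 179  45  58 460] [0.7235 0.0014 0.0137] ((729.7638549804688, 2.9604549407958984), (25.314006805419922, 58.8470344543457), 9.888659477233887)
0.007 [ 314  232   80   59 1763] [ 0.5852 -0.1493  0.0138] ((593.1107177734375, -136.12200927734375), (83.2113265991211, 57.53443908691406), 23.682918548583984)
0.007 [455 265  95  35 398] [ 0.7213 -0.0929  0.0135] ((739.923828125, -83.38510131835938), (96.48668670654297, 35.5742073059082), 28.617097854614258)
0.007 [ 119  276   42 
[... 1906 characters left out ...]
(600.7685546875, -219.2965087890625), (21.92576026916504, 9.188004493713379), 21.415191650390625)
0.046 [396 410  31  14 219] [ 0.7176 -0.245   0.0511] ((716.4189453125, -245.705810546875), (31.414003372192383, 5.626316070556641), 27.49350357055664)
0.046 [513 443  44  37 714] [ 0.8668 -0.2374  0.0478] ((867.5523681640625, -239.47618103027344), (25.33513069152832, 56.96804428100586), 1.6846933364868164)
0.046 [ 75 448  49  31 603] [ 0.4484 -0.4497  0.0535] ((451.1766357421875, -449.7873229980469), (54.085384368896484, 4.837550163269043), 1.2268203496932983)
[ 0.53211929 -0.09965641  0.23080503] [-4.04532694e-01  1.06922108e-01  1.69148634e+00  7.60428523e-05
  1.34414720e+00 -8.81578301e-01]
```

View pics/w1.png

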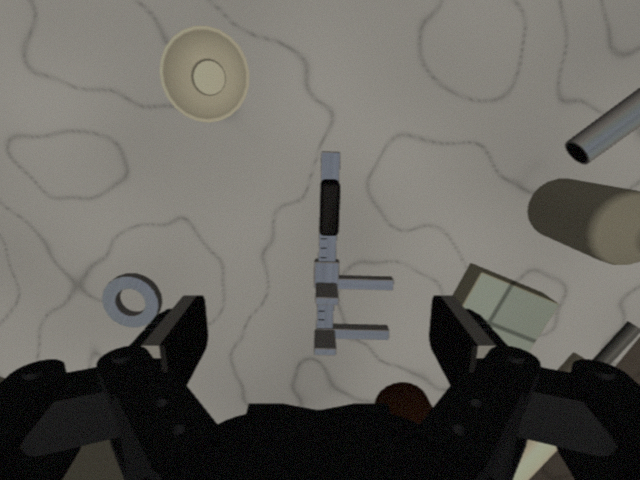

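The wrist view shows the grip at (330,208) and the tabs at (327,290) and (325,350). The grip is at (0.541,-0.095), yaw -64.4°, gap about 45 mm. Next I descend and grasp.

Request:
carry_out --plan '[[[0.004,-0.001,-0.035,0,0,-0.015,1],[0.008,-0.002,-0.07,0,0,-0.03,1],[0.011,-0.002,-0.105,0,0,-0.03,1],[0.011,-0.002,-0.14,0,0,-0.03,1],[0.011,-0.002,-0.16,0,0,-0.03,1]]]'

```text
time_s: 2.23
eef_pos: [0.5405, -0.0983, 0.0674]
eef_rot: [-0.003, 0.531, 0.847, -0.0]
wrist_force: [-1.7, 0.1, -0.8]
opening: 0.998
grasp_force: 0.0
```

Request:
carry_out --plan '[[[0,0,-0.02,0,0,0,1],[0,0,-0.04,0,0,0,1],[0,0,-0.055,0,0,0,1],[0,0,-0.059,0,0,0,1],[0,0,-0.059,0,0,0,1]]]'

```text
time_s: 2.65
eef_pos: [0.5417, -0.0991, 0.0111]
eef_rot: [-0.002, 0.532, 0.847, -0.0]
wrist_force: [-0.3, 0.1, 0.3]
opening: 0.998
grasp_force: 0.0
```

Request:
carry_out --plan '[[[0,0,0,0,0,0,0],[0,0,0,0,0,0,0],[0,0,0,0,0,0,0],[0,0,0,0,0,0,0],[0,0,0,0,0,0,0]]]'

```text
time_s: 3.07
eef_pos: [0.5436, -0.1009, 0.0131]
eef_rot: [0.001, 0.532, 0.847, 0.0]
wrist_force: [0.8, -0.2, -0.2]
opening: 0.3
grasp_force: 0.0
```

Request:
carry_out --plan '[[[0,0,0,0,0,0,0],[0,0,0,0,0,0,0],[0,0,0,0,0,0,0],[0,0,0,0,0,0,0],[0,0,0,0,0,0,0]]]'

```text
time_s: 3.48
eef_pos: [0.5438, -0.1009, 0.013]
eef_rot: [0.001, 0.532, 0.847, 0.0]
wrist_force: [0.5, 0.3, 6.2]
opening: 0.198
grasp_force: 60.0
```

Request:
carry_out --plan '[[[0,0,0.01,0,0,0,0],[0,0,0.03,0,0,0,0],[0,0,0.055,0,0,0,0],[0,0,0.085,0,0,0,0],[0,0,0.11,0,0,0,0]]]'

```text
time_s: 3.9
eef_pos: [0.5421, -0.1004, 0.1232]
eef_rot: [-0.001, 0.532, 0.847, -0.0]
wrist_force: [1.2, -0.9, -4.1]
opening: 0.2
grasp_force: 59.0
```

```bash
python3 - <<'E'
from h import *
c=camera("wrist");save(c,"w2");W=world(c);np.savez("w2.npz",W=W,p=c["pixels"])
o=get_obs();print(o["eef_pos"],o["wrist_force"],o["torque"])
c=camera("scene");save(c,"s2");V=world(c);np.savez("s2.npz",W=V,p=c["pixels"])
w,x,y,z=o["eef_rot"];a=2*np.arctan2(y,x)-np.pi/2
ey=np.array([np.cos(a),np.sin(a)]);ex=np.array([ey[1],-ey[0]]);p=o["eef_pos"];print(np.degrees(a))
for n,U in(("w",W),("s",V)):
    d=U[...,:2]-p[:2];u=d@ex;v=d@ey;Z=U[...,2]
    for b in range(0,160,10):
        m=(u*1000>b)&(u*1000<b+10)&(abs(v)<.008)&(Z>.06)&(Z<.25)
        if m.sum()>5:print(n,b,m.sum(),np.percentile(Z[m],[10,50,95]).round(4),(v[m].mean()*1000).round(1))
    for b in range(20,80,10):
        m=(v*1000>b)&(v*1000<b+10)&(u>.02)&(u<.16)&(Z>.06)&(Z<.16)
        if m.sum()>5:print(n,"jaw",b,m.sum(),np.median(Z[m]).round(4),np.percentile(u[m]*1000,[2,25,50,75,98]).round(1))
E
```

```text
[ 0.54544426 -0.10158123  0.12875945] [ 3.66165034 -0.93425239  0.56063141] [ 0.03022822 -0.09184688 -0.06649062]
25.741415524202534
w 0 1234 [0.1517 0.1528 0.1681] 0.6
w 10 372 [0.1512 0.1522 0.1533] -1.2
w 30 239 [0.122  0.1227 0.1235] -0.7
w 40 603 [0.1217 0.1225 0.1234] -0.7
w 50 42 [0.1173 0.1218 0.1233] 1.1
s 20 6 [0.1196 0.1256 0.1277] 5.7
s 30 16 [0.1254 0.1269 0.1281] 0.7
s 40 15 [0.1248 0.1266 0.1285] 0.5
s 50 25 [0.1254 0.1282 0.1317] 0.8
s 60 17 [0.1281 0.1292 0.1319] 0.2
s 70 73 [0.1296 0.1421 0.1666] 0.4
s 80 6 [0.1649 0.1662 0.1674] 1.1
s 90 8 [0.1258 0.127  0.1291] 4.3
s 100 16 [0.1244 0.1264 0.1274] 0.4
s 110 16 [0.1265 0.1273 0.1284] 0.5
s 120 62 [0.1265 0.1425 0.1661] 0.8
s 130 34 [0.1324 0.1509 0.1676] 1.0
s jaw 20 55 0.1277 [ 69.9  72.8  82.5 131.2 138.8]
s jaw 30 49 0.1268 [ 70.6  73.2 127.8 131.1 139.6]
s jaw 40 55 0.1276 [ 70.2  73.3 127.2 130.6 139.7]
s jaw 50 56 0.1274 [ 70.8  73.  128.8 131.1 140. ]
s jaw 60 66 0.1263 [ 70.4  74.2 105.6 131.2 139.6]
s jaw 70 27 0.1248 [ 72.2  76.5 131.7 136.8 141.1]
```

View pics/w2.png

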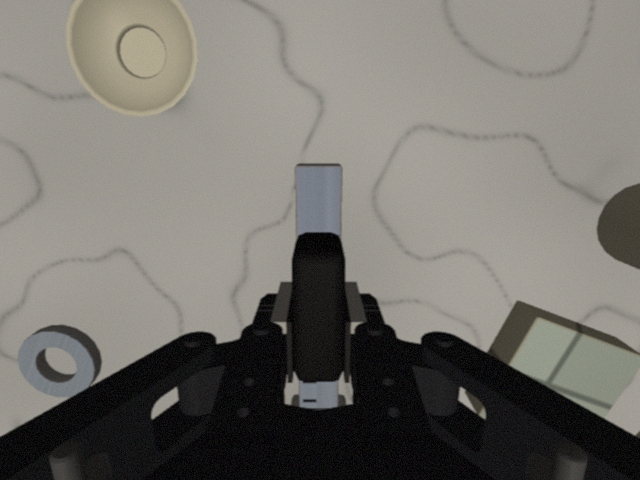

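The wrist view shows the grip held squarely between the pads, with the beam tail at (320,200) and level. The scene depth confirms the beam is flat. Next I refine the pipe position.

```bash
python3 - <<'E'
from h import *
from scipy.optimize import least_squares
for n in("scene0","top0","s2"):
    d=np.load(n+".npz");W=d["W"];X,Y,Z=W[...,0],W[...,1],W[...,2]
    m=(abs(X-.512)<.03)&(abs(Y-.163)<.03)&(Z>.012)&(Z<.055);q=W[m]
    r=least_squares(lambda c:np.hypot(q[:,0]-c[0],q[:,1]-c[1])-.014,[.508,.16],loss="soft_l1",f_scale=.001);print(n,len(q),r.x,np.abs(r.fun).mean())
    m=(abs(X-.512)<.03)&(abs(Y-.163)<.03)&(Z>.058);print("top",cv2.minEnclosingCircle(W[m][:,:2].astype(np.float32)))
W=np.load("scene0.npz")["W"];X,Y,Z=W[...,0],W[...,1],W[...,2]
m=(X>.2)&(X<.5)&(Y>.25)&(Y<.45)&(Z>.004)&(Z<.03);print("wrench",W[m].min(0),W[m].max(0))
o=get_obs();w,x,y,z=o["eef_rot"];a=2*np.arctan2(y,x)-np.pi/2-.1745
ey=np.array([np.cos(a),np.sin(a)]);ex=np.array([ey[1],-ey[0]])
for P in((.512,.163),(.516,.163)):
    t=np.array(P)-.105*ex-.045*ey;print(t,t-o["eef_pos"][:2],"tail",t-.058*ex,o["eef_pos"][2])
E
```

```text
scene0 188 [0.51500271 0.16255558] 0.0006152107479490534
top ((0.5156525373458862, 0.1629144847393036), 0.015236501581966877)
top0 45 [0.51073949 0.16354963] 0.00023839592056771946
top ((0.5099056959152222, 0.16334247589111328), 0.01428553182631731)
s2 190 [0.51494491 0.16254025] 0.0006300133662604407
top ((0.5156490802764893, 0.16206207871437073), 0.015121531672775745)
wrench [0.23221791 0.2940665  0.00402677] [0.45995456 0.44476895 0.01122515]
[0.44021501 0.25186459] [-0.10543904  0.35360753] tail [0.42448826 0.30769173] 0.12671538893494336
[0.44421501 0.25186459] [-0.10143904  0.35360753] tail [0.42848826 0.30769173] 0.12671538893494336
```

Request:
carry_out --plan '[[[-0.007,0.025,0,0,0,-0.015,0],[-0.017,0.06,0,0,0,-0.035,0],[-0.028,0.097,0,0,0,-0.055,0],[-0.039,0.134,0,0,0,-0.075,0],[-0.05,0.171,0,0,0,-0.095,0]]]'

```text
time_s: 4.42
eef_pos: [0.4907, 0.0717, 0.1203]
eef_rot: [-0.002, 0.572, 0.82, -0.001]
wrist_force: [1.1, 0.3, -4.7]
opening: 0.203
grasp_force: 59.0
```

Request:
carry_out --plan '[[[-0.011,0.037,0,0,0,-0.02,0],[-0.022,0.075,0,0,0,-0.04,0],[-0.034,0.115,0,0,0,-0.06,0],[-0.044,0.15,0,0,0,-0.075,0],[-0.052,0.174,0,0,0,-0.08,0]]]'

```text
time_s: 4.83
eef_pos: [0.4382, 0.2467, 0.1204]
eef_rot: [-0.001, 0.604, 0.797, -0.001]
wrist_force: [0.0, -0.2, -3.3]
opening: 0.206
grasp_force: 59.0
```

Request:
carry_out --plan '[[[0,0.003,0,0,0,0,0],[0,0.008,0,0,0,0,0],[0,0.008,0,0,0,0,0],[0,0.008,0,0,0,0,0],[0,0.008,0,0,0,0,0]]]'

```text
time_s: 5.25
eef_pos: [0.4413, 0.2512, 0.1218]
eef_rot: [-0.0, 0.604, 0.797, -0.0]
wrist_force: [0.6, -0.1, -3.8]
opening: 0.201
grasp_force: 59.0
```

```bash
cat > chk.py <<'E'
from h import *
import sys
c=camera("scene");save(c,sys.argv[1]);V=world(c);np.savez(sys.argv[1]+".npz",W=V,p=c["pixels"])
o=get_obs();w,x,y,z=o["eef_rot"];a=2*np.arctan2(y,x)-np.pi/2
ey=np.array([np.cos(a),np.sin(a)]);ex=np.array([ey[1],-ey[0]]);p=o["eef_pos"]
d=np.array([.515,.1625])-p[:2];print("yaw",np.degrees(a),"tcp",p,"pipe uv",d@ex,d@ey,"ex",ex,"ey",ey)
D=V[...,:2]-p[:2];u=D@ex*1000;v=D@ey*1000;Z=V[...,2];z0=p[2]-.013
for b in range(20,80,10):
    m=(v>b)&(v<b+10)&(u>20)&(u<160)&(Z>z0+.005)&(Z<z0+.02)
    if m.sum()>5:
        for lo,hi in((20,100),(100,160)):
            k=m&(u>lo)&(u<hi)
            if k.any():print(b,lo,k.sum(),np.median(Z[k]).round(4),np.percentile(u[k],[3,50,97]).round(1))
c=V[m:=(abs(V[...,0]-.515)<.03)&(abs(V[...,1]-.163)<.03)&(Z>.05)&(Z<.068)]
cv2.imwrite("pics/"+sys.argv[1]+"c.png",cv2.resize(np.load(sys.argv[1]+".npz")["p"][160:340,300:540],None,fx=3,fy=3)[...,::-1])
E
python3 chk.py s3
```

```text
yaw 15.603069780875021 tcp [0.44140084 0.25121467 0.12198358] pipe uv 0.10524143817066055 0.04702518430920766 ex [ 0.26897142 -0.96314816] ey [0.96314816 0.26897142]
20 20 32 0.1213 [70.8 75.6 82.4]
20 100 30 0.1211 [128.8 134.  141. ]
30 20 28 0.1215 [70.9 74.5 81.9]
30 100 27 0.1209 [129.  131.5 140.4]
40 20 37 0.1215 [71.1 74.7 82.9]
40 100 35 0.1214 [128.1 132.5 140.1]
50 20 30 0.121 [71.  75.4 83.1]
50 100 29 0.1215 [128.1 133.1 140. ]
60 20 38 0.1211 [70.6 75.3 82.6]
60 100 35 0.1212 [129.1 133.3 140.9]
70 20 17 0.1194 [71.  76.5 81.4]
70 100 14 0.1191 [129.5 134.2 138.9]
```

View pics/s3c.png

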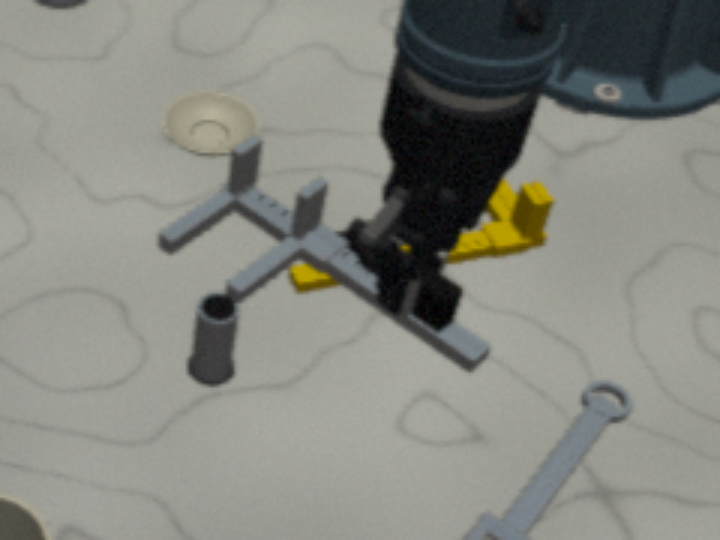

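Crop: the jaws straddle the pipe in plan view, with the pipe top at (218,305) still below them. The pipe sits at mid-gap (u 105.2, jaw faces at 82.7 and 128.3). Lowering now.

Request:
carry_out --plan '[[[0,0,-0.025,0,0,0,0],[0,0,-0.05,0,0,0,0],[0,0,-0.075,0,0,0,0],[0,0,-0.095,0,0,0,0],[0,0,-0.1,0,0,0,0]]]'

```text
time_s: 5.72
eef_pos: [0.4388, 0.2506, 0.0191]
eef_rot: [-0.002, 0.605, 0.797, -0.002]
wrist_force: [-1.7, -1.1, -4.6]
opening: 0.2
grasp_force: 59.2
```

Request:
carry_out --plan '[[[0,0,-0.003,0,0,0,0],[0,0,-0.006,0,0,0,0],[0,0,-0.009,0,0,0,0],[0,0,-0.009,0,0,0,0],[0,0,-0.009,0,0,0,0]]]'

```text
time_s: 6.13
eef_pos: [0.4418, 0.2525, 0.0142]
eef_rot: [0.0, 0.604, 0.797, 0.001]
wrist_force: [-0.6, 1.3, -4.4]
opening: 0.198
grasp_force: 59.2
```

```bash
python3 chk.py s4; python3 -c "
from h import *;print(get_obs()['wrist_force'])"
```

```text
yaw 15.704609277703373 tcp [0.4417649  0.2525592  0.01414682] pipe uv 0.10652041200621715 0.046124200088713437 ex [ 0.27067789 -0.96266997] ey [0.96266997 0.27067789]
20 20 30 0.0135 [71.2 75.  82.3]
20 100 1 0.0131 [140.4 140.4 140.4]
30 20 28 0.0139 [71.1 76.1 82.1]
30 100 15 0.0139 [132.4 136.9 140.2]
40 20 42 0.0138 [71.1 78.2 94. ]
40 100 22 0.0136 [129.1 134.3 140.5]
50 20 52 0.0134 [71.2 81.8 98.9]
50 100 49 0.0141 [101.2 130.  139.5]
60 20 34 0.0135 [70.6 74.8 82.4]
60 100 37 0.0135 [104.6 131.4 140.6]
70 20 17 0.0103 [71.6 77.9 83.3]
70 100 15 0.0113 [128.3 132.8 139.1]
[-0.22488658  0.03734336 -4.12923698]
```

View pics/s4c.png

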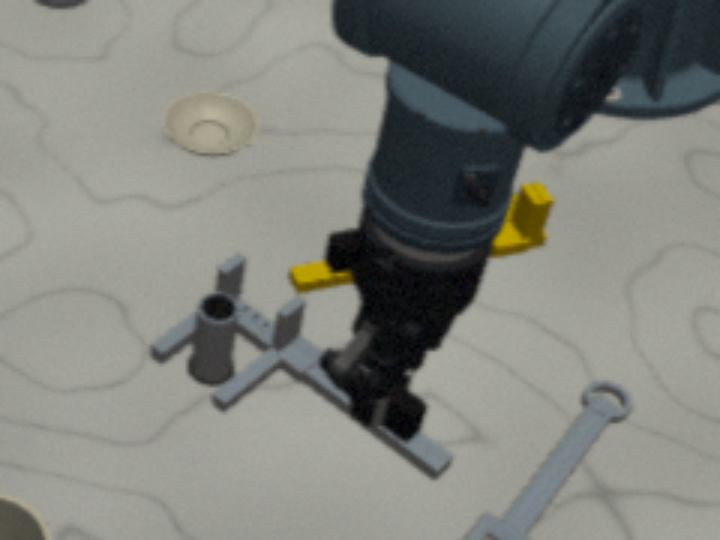

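The pipe stands between the open jaws. I'll touch down and release.

Request:
carry_out --plan '[[[0,0,-0.001,0,0,0,0],[0,0,-0.002,0,0,0,0],[0,0,-0.002,0,0,0,0],[0,0,-0.002,0,0,0,0.3],[0,0,-0.002,0,0,0,0.6]]]'

```text
time_s: 6.6
eef_pos: [0.442, 0.2526, 0.0121]
eef_rot: [0.001, 0.604, 0.797, 0.001]
wrist_force: [0.7, 0.2, -0.0]
opening: 0.429
grasp_force: 0.0
```

Request:
carry_out --plan '[[[0,0,0,0,0,0,1],[0,0,0,0,0,0,1],[0,0,0,0,0,0,1],[0,0,0,0,0,0,1],[0,0,0,0,0,0,1]]]'

```text
time_s: 7.02
eef_pos: [0.4411, 0.2523, 0.0112]
eef_rot: [-0.0, 0.604, 0.797, -0.0]
wrist_force: [0.5, 0.2, 0.7]
opening: 1.001
grasp_force: 0.0
```

Request:
carry_out --plan '[[[0,0,0.02,0,0,0,1],[0,0,0.05,0,0,0,1],[0,0,0.085,0,0,0,1],[0,0,0.12,0,0,0,1],[0,0,0.15,0,0,0,1]]]'

```text
time_s: 7.43
eef_pos: [0.4413, 0.2524, 0.1635]
eef_rot: [0.0, 0.604, 0.797, 0.0]
wrist_force: [1.4, 0.1, 0.7]
opening: 1.001
grasp_force: 0.0
```

```bash
cat > loc.py <<'E'
from h import *
import sys
for n in sys.argv[1:]:
    c=camera(n);W=world(c);Z=W[...,2];np.savez(n+"L.npz",W=W,p=c["pixels"]);save(c,n+"L%d"%(get_obs()["time_s"]*100))
    m=((Z>.046)&(Z<.057)&(W[...,0]>.4)&(W[...,0]<.52)&(W[...,1]>.08)&(W[...,1]<.25)&(np.hypot(W[...,0]-.515,W[...,1]-.163)>.021)).astype(np.uint8)
    k,l,s,_=cv2.connectedComponentsWithStats(m)
    for i in range(1,k):
        if s[i,4]>15:
            q=W[l==i];print(n,s[i],q.mean(0).round(4),cv2.minAreaRect(q[:,:2].astype(np.float32)*1000))
    m=(abs(W[...,0]-.515)<.024)&(abs(W[...,1]-.163)<.024)&(Z>.058)&(Z<.068)
    if m.sum()>5:print(n,"pipe",cv2.minEnclosingCircle(W[m][:,:2].astype(np.float32)))
o=get_obs();print(o["time_s"],o["eef_pos"],o["eef_rot"],o["q"][5])
E
python3 loc.py wrist scene
```

```text
wrist [305 325  29  13 355] [0.4626 0.1784 0.0514] ((462.8056945800781, 177.52047729492188), (21.556100845336914, 8.11020565032959), 16.246976852416992)
wrist [306 384  27  14 342] [0.4771 0.1268 0.0511] ((477.4482727050781, 125.57843017578125), (21.116453170776367, 8.485540390014648), 15.349760055541992)
wrist pipe ((0.5131672024726868, 0.16324031352996826), 0.014483707025647163)
scene [372 245  10   8  44] [0.4807 0.126  0.0501] ((479.9379577636719, 125.45150756835938), (23.770431518554688, 8.342617988586426), 12.456986427307129)
scene [392 259   9   8  43] [0.4666 0.1781 0.0506] ((466.488037109375, 178.22943115234375), (21.601171493530273, 8.357421875), 9.948299407958984)
scene pipe ((0.5158060789108276, 0.1626344472169876), 0.015555021353065968)
7.5333 [0.44478672 0.25353258 0.16714335] [0.00319344 0.60381017 0.79710996 0.00433508] 0.011655435175857497
```

Released. The wrist view gives tabs at (0.4628,0.1775) and (0.4774,0.1256), yaw -74.3°, gap about 46 mm, and the pipe at mid-gap. I'll turn the tool 90° over the tabs.

Request:
carry_out --plan '[[[0.006,-0.02,0,0,0,-0.105,1],[0.012,-0.04,0,0,0,-0.21,1],[0.018,-0.06,0,0,0,-0.315,1],[0.024,-0.08,0,0,0,-0.42,1],[0.029,-0.101,0,0,0,-0.524,1]]]'

```text
time_s: 7.95
eef_pos: [0.4698, 0.1504, 0.1604]
eef_rot: [-0.0, 0.791, 0.612, -0.0]
wrist_force: [0.2, 0.1, 0.3]
opening: 1.002
grasp_force: 0.0
```

Request:
carry_out --plan '[[[0,0,0,0,0,-0.105,1],[0,0,0,0,0,-0.21,1],[0,0,0,0,0,-0.315,1],[0,0,0,0,0,-0.42,1],[0,0,0,0,0,-0.524,1]]]'

```text
time_s: 8.37
eef_pos: [0.4696, 0.1511, 0.1603]
eef_rot: [-0.0, 0.923, 0.385, -0.001]
wrist_force: [-0.3, 0.1, 0.7]
opening: 1.002
grasp_force: 0.0
```

Request:
carry_out --plan '[[[0,0,0,0,0,-0.105,1],[0,0,0,0,0,-0.21,1],[0,0,0,0,0,-0.315,1],[0,0,0,0,0,-0.42,1],[0,0,0,0,0,-0.523,1]]]'

```text
time_s: 8.78
eef_pos: [0.4695, 0.1512, 0.1603]
eef_rot: [-0.0, 0.991, 0.134, -0.001]
wrist_force: [0.7, 0.4, -0.4]
opening: 0.999
grasp_force: 0.0
```

Request:
carry_out --plan '[[[0,0,-0.02,0,0,0,1],[0,0,-0.04,0,0,0,1],[0,0,-0.05,0,0,0,1],[0,0,-0.05,0,0,0,1],[0,0,-0.05,0,0,0,1]]]'

```text
time_s: 9.2
eef_pos: [0.4694, 0.1512, 0.1106]
eef_rot: [-0.0, 0.991, 0.136, -0.001]
wrist_force: [0.1, -0.0, 1.0]
opening: 1.003
grasp_force: 0.0
```

```bash
python3 loc.py wrist; ls pics
```

```text
wrist [266 234  16  40 569] [0.4639 0.1764 0.0519] ((462.8878479003906, 176.42315673828125), (22.314542770385742, 8.244022369384766), 15.173776626586914)
wrist [359 234  17  40 573] [0.4784 0.1252 0.0519] ((477.6888427734375, 124.57910919189453), (22.056936264038086, 8.431982040405273), 15.891576766967773)
wrist pipe ((0.5128854513168335, 0.16258604824543), 0.014207294210791588)
9.25 [0.4702771  0.15131435 0.11150681] [-2.28140992e-06  9.90644709e-01  1.36466325e-01 -5.72778487e-05] 1.3675367327401835
c0.png
s2.png
s3.png
s3c.png
s4.png
s4c.png
scene0.png
sceneL753.png
top0.png
w1.png
w2.png
wristL748.png
wristL925.png
```

Aligned within 1 mm. Next I descend around the tabs.

Request:
carry_out --plan '[[[0,-0.0005,-0.03,0,0,0,1],[0,-0.0005,-0.06,0,0,0,1],[0,-0.0005,-0.08,0,0,0,1],[0,-0.0005,-0.09,0,0,0,1],[0,-0.0005,-0.093,0,0,0,1]]]'

```text
time_s: 9.67
eef_pos: [0.4696, 0.1508, 0.0174]
eef_rot: [-0.0, 0.991, 0.136, -0.001]
wrist_force: [-0.5, -1.1, -0.1]
opening: 0.997
grasp_force: 0.0
```

Request:
carry_out --plan '[[[0,0,0,0,0,0,0.9],[0,0,0,0,0,0,0.8],[0,0,0,0,0,0,0.7],[0,0,0,0,0,0,0.65],[0,0,0,0,0,0,0.6]]]'

```text
time_s: 10.08
eef_pos: [0.4731, 0.1498, 0.0209]
eef_rot: [0.001, 0.991, 0.137, 0.003]
wrist_force: [-0.2, -7.0, 6.5]
opening: 0.604
grasp_force: 4.9
```

Request:
carry_out --plan '[[[0,0,0,0,0,0,0.57],[0,0,0,0,0,0,0.54],[0,0,0,0,0,0,0.5],[0,0,0,0,0,0,0.45],[0,0,0,0,0,0,0.4]]]'

```text
time_s: 10.5
eef_pos: [0.4733, 0.1502, 0.0219]
eef_rot: [0.001, 0.991, 0.137, 0.003]
wrist_force: [-3.0, -6.1, 17.0]
opening: 0.48
grasp_force: 58.2
```

Request:
carry_out --plan '[[[0,0,0,0,0,0,0.2],[0,0,0,0,0,0,0],[0,0,0,0,0,0,0],[0,0,0,0,0,0,0],[0,0,0,0,0,0,0]]]'

```text
time_s: 10.92
eef_pos: [0.4733, 0.1502, 0.0219]
eef_rot: [0.001, 0.991, 0.137, 0.003]
wrist_force: [-2.4, -7.0, 17.4]
opening: 0.481
grasp_force: 58.3
```

```bash
python3 loc.py wrist; python3 -c "
from h import *;o=get_obs();print(o['wrist_force'],o['torque'],o['opening']*85,o['grasp_force'])"
```

```text
wrist [ 355  301   68   75 2138] [0.4805 0.1327 0.0518] ((479.63275146484375, 132.6155548095703), (18.58436393737793, 27.02490997314453), 68.28853607177734)
wrist [ 215  302   68   74 2087] [0.4698 0.1692 0.0519] ((469.03485107421875, 168.99642944335938), (27.066558837890625, 18.45249366760254), 53.6928825378418)
wrist pipe ((0.5129563808441162, 0.16263476014137268), 0.014251530170440674)
10.9667 [0.47332899 0.15022138 0.0218876 ] [9.59052865e-04 9.90524048e-01 1.37303637e-01 2.98362755e-03] 1.365353778817
[-4.23671166 -6.39131512 16.27507936] [-0.14480637  0.62361768  0.65341161] 40.67286023746696 58.272945284843445
```

The squeeze is firm at 58 N and stalled at about pipe width. I'll relieve the vertical load, then open and check.

Request:
carry_out --plan '[[[0.001,0,0.001,0,0,0,0],[0.002,0,0.002,0,0,0,0],[0.003,0,0.003,0,0,0,0],[0.003,0,0.004,0,0,0,0],[0.003,0,0.004,0,0,0,0]]]'

```text
time_s: 11.38
eef_pos: [0.4734, 0.1503, 0.0224]
eef_rot: [0.001, 0.991, 0.137, 0.0]
wrist_force: [1.7, -5.2, -3.1]
opening: 0.477
grasp_force: 63.6
```

Request:
carry_out --plan '[[[0,0,0,0,0,0,0.5],[0,0,0,0,0,0,0.55],[0,0,0,0,0,0,0.65],[0,0,0,0,0,0,0.8],[0,0,0,0,0,0,1]]]'

```text
time_s: 11.8
eef_pos: [0.4734, 0.151, 0.0227]
eef_rot: [-0.0, 0.991, 0.136, 0.0]
wrist_force: [-0.5, -0.8, -0.2]
opening: 0.908
grasp_force: 0.0
```

Request:
carry_out --plan '[[[0,0,0,0,0,0,1],[0,0,0.02,0,0,0,1],[0,0,0.05,0,0,0,1],[0,0,0.08,0,0,0,1],[0,0,0.09,0,0,0,1]]]'

```text
time_s: 12.22
eef_pos: [0.4756, 0.1512, 0.1165]
eef_rot: [0.0, 0.991, 0.136, 0.003]
wrist_force: [0.7, 0.6, 0.4]
opening: 0.996
grasp_force: 0.0
```

Request:
carry_out --plan '[[[0,0,0.01,0,0,0,1],[0,0,0.01,0,0,0,1],[0,0,0.01,0,0,0,1],[0,0,0.01,0,0,0,1],[0,0,0.01,0,0,0,1]]]'

```text
time_s: 12.63
eef_pos: [0.472, 0.1507, 0.1207]
eef_rot: [-0.0, 0.991, 0.136, -0.001]
wrist_force: [-0.5, -0.5, 0.2]
opening: 1.001
grasp_force: 0.0
```

```bash
python3 loc.py wrist scene; mv pics/wristL1[0-9]*.png . ; ls -t wristL1*; cp $(ls -t wristL1*|head -1) pics/fin.png
```

```text
wrist [342 231  14  38 508] [0.4772 0.1337 0.052 ] ((476.47802734375, 133.30039978027344), (22.289348602294922, 7.842548370361328), 16.7943172454834)
wrist [282 232  15  38 506] [0.4672 0.1676 0.052 ] ((466.4848937988281, 167.60423278808594), (21.857078552246094, 8.08476448059082), 16.98284339904785)
wrist pipe ((0.5130305886268616, 0.16260208189487457), 0.01409501489251852)
scene [375 247   9   9  43] [0.4798 0.1351 0.0502] ((479.0888977050781, 133.84228515625), (22.4305477142334, 9.2894868850708), 15.29875659942627)
scene [388 256  10   9  45] [0.4692 0.1691 0.0503] ((469.03399658203125, 168.53379821777344), (22.1650390625, 9.385669708251953), 17.296430587768555)
scene pipe ((0.5144050717353821, 0.16358943283557892), 0.015232848934829235)
12.7333 [0.47229508 0.15074279 0.12107493] [-8.65786000e-05  9.90646061e-01  1.36451699e-01 -1.14378816e-03] 1.3660629617296567
wristL1268.png
wristL1096.png
```

View pics/fin.png

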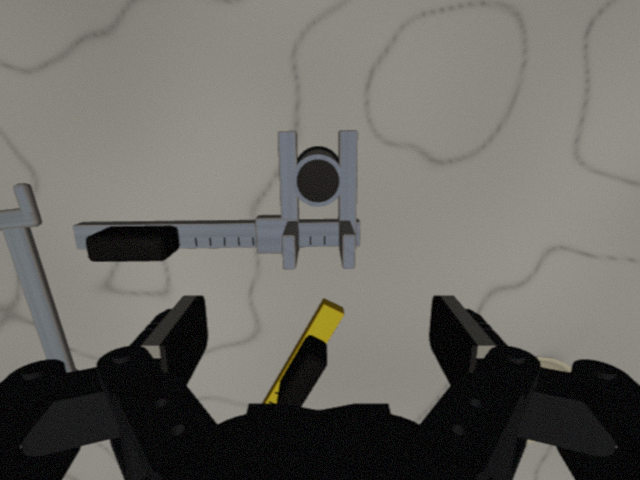

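The final view shows both jaws on the pipe at (318,180) and the caliper flat. I measure a gap of about 27.7 mm and the pipe at caliper x of about 71 mm, so I'm handing in.

```bash
python3 -c "
from bench import hand_in;print(hand_in())"
```

```text
the job is handed in; nothing more can be done
None
```

The caliper is lying flat on the counter, closed on the pipe with a measured gap of about 27.7 mm. No bystander was touched by any planned move, and the job is handed in; it returned no verdict.

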